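# Pop the battery hatch of a welding trainer

## Robot

A 7-joint arm with a two-finger parallel gripper is mounted at the origin on the work surface. World frame = base frame: x ahead of the robot, y to its left, z up, the work surface at z = 0. Lengths are in m, angles in rad, forces in N, time in s.
With the tool pointing down it reaches from about 0.425 to 0.95 m from the base axis. Payload 16.7 kg.
Tool frame: the origin (TCP) lies on the centre line of the jaws, within the pads' length; the fingertips stand 25 mm ahead of it and the grasp point (between the pads) lies 6 mm ahead of it; z points along the fingers, y is the direction in which the jaws open and shut (so a half turn about z gives the same grasp; the last joint's range is limited). The gripper opens to 94 mm and grips with 3 to 60 N. Pads are 16 mm wide; open, the fingers measure 119 mm over their backs; the gripper's body (75 mm by 177 mm) begins 78 mm behind the grasp point.
Start: joints at [1.062, 0.426, 0.074, 1.606, -0.034, 1.111, -0.067], TCP at [0.238, -0.632, 0.23] pointing down, gripper open.
Joint ranges: [-2.85, 2.85], [-0.5, 2.14], [-1.23, 1.37], [0.21, 2.46], [-1.02, 4.16], [0.16, 2.05], [-2.73, 2.73]. Speed limits (rad/s): [1.89, 1.89, 2.39, 2.39, 3.01, 3.01, 3.01].

## Interface

Orientations are given as a 3x3 rotation matrix whose columns are the frame's x, y, z axes.
In Python, from bench import env, imaging gives the robot as it stands. The module is installed in compiled form; this text tells all that it offers.
- The arm moves only by the tool jog_arm, never from a script. Its argument "rows" is a list of rows, each a list of 5 numbers: the shift along the tool's x, y, z in units of 0.08 m (1.0 is 0.08 m), then the turn about the tool's z in units of pi/4 rad (1.0 is pi/4 rad), then the opening, from 0 (shut) to 1 (fully open). In form: [[tx, ty, tz, yaw, grip], ...]. A call has 1 to 8 rows; each row is the pose to reach, as a shift and turn from the pose commanded when the call began, along the tool's axes at that moment; what a row does not reach only later rows make up. A row lasts 1/8 s, in which the tool goes at most 62.5 mm and 10.7 degrees, less where a joint would pass 70% of its speed; a pose out of reach is approached as far as the arm can. A call with a number of a shift or a turn outside -1 to 1 is refused whole. A call with a gripper value outside its range is refused whole. The fingers move at their own pace and stop on an object; the grip force is fixed at half the most. Time passes only in rows, so rows that repeat a pose let the fingers close. It gives the time, the measured TCP pose, the force and the opening at its end, in the units of the state.
- env.observe(): the state, without advancing time (a new reading comes with each control period).
- imaging.grab_frame(name): name is "scene" or "top"; returns a dict with "color" (420x560x3 uint8, red, green, blue), "intrinsics" (3x3 intrinsics, pixels), "T" (4x4, takes a point from camera to world coordinates). Camera axes: x right, y up, looking along -z (the intrinsics and any distortion apply to the point x, -y, -z); pixel columns grow to the right and rows downward; lengths in m; the calibration is good to about 2 mm. A picture is of the moment at which its call begins. There is no depth.
- env.job_done(): hands the job in, once; it reports no verdict.
The state is a dict: "time_s": time; "qpos": joint angles; "qvel": joint speeds; "tau": joint torques, N m; "position": TCP position; "ee_rot": TCP orientation; "contact_force": force on the tool from outside, world axes, zero at the start; "moment": the same for the moment, N m; "width": finger opening in m.
Only numpy, scipy, OpenCV 4.12 (cv2) and the standard library are available. Lean on these libraries where they do the work, as an engineer would, in place of code of your own. Each camera call takes 0.05 s, during which the arm holds its last target. There are 200 camera calls.

## Task

A small metal tin is lying on the grey battery hatch in the top of the blue training console: push it aside with the fingers, without picking it up, until it sits flat on the console's top quite clear of the hatch. Then press the hatch down once at its front edge until its push-push latch lets go, take the hand away so that the hatch springs up, and watch for a moment that it stays open. Do not press it a second time (that latches it shut again), do not press the smaller fuse cover, and leave everything else where it is.

Things in the scene. Friction and masses are not known exactly. Their poses are not given: they have to be found in the camera images.
- console: blue training console, a box 260 (its x) x 400 (its y) x 110 mm high, fixed to the table, turned by up to 0.4 rad. Origin under its centre on the table; its x points away from the robot, z up; its front faces -x. Its top (z 110 mm) is bare on both sides of the hatch: x -120 to 50 mm, y 65 to 190 mm and y -65 to -190 mm. A black carry handle stands at x 112 mm, y -70 to 70 mm, 157 mm high. All x, y below given 'on the console' are in this frame
- hatch_mid (a point): middle of the upper face of the battery hatch, a grey plastic flap 90 (x) x 110 (y) x 5 mm set in the console's top, the larger of two grey covers. Shut, its upper face is at z 112 mm, 2 mm above the console's top, and it covers x -60 to 30, y -55 to 55 mm on the console. Axes as the console's when shut; it moves with the hatch
- hatch_press (a point): where to press the hatch: a flat dark pad 14 x 50 mm on its upper face, centre 15 mm behind its front edge (x -45, y 0 on the console when shut). The tin may partly hide it
- hatch (a joint): angle of the battery hatch about its hinge at its far edge (x 30, z 109 mm on the console), rad: 0 shut and latched, 0.65 fully open (front edge up about 55 mm), held up by its spring. Pressed at the pad it yields downward to -0.09 (about 7 mm, a firm stop), against about 5 N; the latch lets go once it has been pressed beyond about -0.06 (4.5 mm) and is released, and the hatch then follows the finger up and springs open. Pressed all the way down again it latches shut
- latch_pin (a joint): the latch's hidden steel pin, which steps sideways in its cam, m: 0 latched as at the start, about 0.010 to 0.012 after the first press (hatch open), over 0.014 after a second press (latched shut again). Not to be touched; only for checking
- tin: small rectangular aluminium tin with a dark seam, 62 (its x) x 44 (its y) x 28 mm high, 0.1 to 0.2 kg, loose, lying on the battery hatch, turned by up to 0.5 rad on the console. Origin under its centre, z up
- fuse_cover: fuse cover, a smaller grey plate 44 (x) x 60 (y) mm, 2 mm above the console's top, at x 88, y 130 mm on the console; origin at its centre at the height of the console's top. Fixed, not to be pressed
- nozzle: copper torch nozzle, upright, 22 mm diameter, 50 mm high, standing on the console's top near the back right corner; origin under its centre. Bystander, 70 g
- coupon: welded steel T-piece, base 90 x 60 x 6 mm with a 40 mm upright web along its own x, on the table on the robot's side of the console; origin under its centre. Bystander
- brush: hand brush lying on the table on the robot's side of the console. Bystander
- hammer: hammer 240 mm long, lying on the table to the right. Bystander
- mug: white mug, 80 mm wide, 90 mm high, on the table beside the console. Bystander
- spray: grey spray can, 54 mm diameter, 160 mm high, on the table beside the console. Bystander
Mind the look-alikes: they are no part of the job. Several things have the shape of the tin; the one meant has the colours described above.

How it is judged:
By the outcome, as a careful person would: the job done as asked, in the order asked, and still so for the second after the job is handed in, with the robot touching nothing.
It also fails if it takes over 48 s, if anything falls off the work surface, if the arm or the gripper's body presses on something with over 40 N, if the wrist force passes 120 N, or if a joint passes its speed limit or range.

## Working session

There is one attempt and no reset: what is moved stays moved. The work goes in short steps, Python scripts to look and compute and a tool call to move; the robot and the scene stay as the last step left them, time stands still between calls to the robot, and variables do not carry over. Pictures are saved under pics/ and viewed, about 8 in all and at most 12, crops included, and the job is handed in when it is done.

Besides the shell and the picture viewer there is one more tool, called after "Emit:" as a command line: name --pt "numbers of a row" for each row, then --argument value for the rest. jog_arm: Moves the arm, as the interface text tells. Shifts and turns lie within -1 to 1; 1 stands for 0.08 m of shift or pi/4 rad of turn. Its arguments: {"type":"object","properties":{"rows":{"type":"array"}},"required":["rows"]}

```bash
mkdir -p pics; cat > h.py <<'E'
import numpy as np, cv2
from bench import env, imaging
def grab(n,f=None):
    d=imaging.grab_frame(n)
    if f: cv2.imwrite('pics/'+f,d['color'][:,:,::-1])
    return d
def ray(d,u,v,z):
    K=np.array(d['intrinsics']);T=np.array(d['T'])
    c=np.linalg.solve(K,[u,v,1.]);r=T[:3,:3]@np.array([c[0],-c[1],-c[2]]);o=T[:3,3]
    return o+r*(z-o[2])/r[2]
def proj(d,p):
    K=np.array(d['intrinsics']);T=np.array(d['T'])
    c=T[:3,:3].T@(np.array(p)-T[:3,3]);q=K@np.array([c[0],-c[1],-c[2]]);return q[:2]/q[2]
E
python3 - <<'E'
from h import *
a=grab('top','top0.png');b=grab('scene','scene0.png')
print(a.keys(),a['T'],b['T'],a['intrinsics']);s=env.observe();print(s['time_s'],s['position'],s['ee_rot'],s['width'])
E
```

```text
dict_keys(['color', 'intrinsics', 'T']) [[ 0.01258876  0.99315725 -0.11610428  0.42561696]
 [-0.99991867  0.01226651 -0.00348972  0.01770872]
 [-0.00204164  0.11613877  0.9932309   1.40526943]
 [ 0.          0.          0.          1.        ]] [[ 0.77161797 -0.37719543  0.51218095  1.2236513 ]
 [ 0.6358366   0.4799428  -0.60445573 -0.7331553 ]
 [-0.01781962  0.79207229  0.61016715  0.85127663]
 [ 0.          0.          0.          1.        ]] [[450.83512007   0.         277.39544857]
 [  0.         450.83512007 207.59065616]
 [  0.           0.           1.        ]]
0.1 [ 0.23748539 -0.63145552  0.22986943] [[ 9.35991562e-01  3.52022102e-01 -4.85519553e-04]
 [ 3.52022424e-01 -9.35991004e-01  1.02663886e-03]
 [-9.30423662e-05 -1.13183908e-03 -9.99999355e-01]] 0.09429409192233076
```

View pics/top0.png

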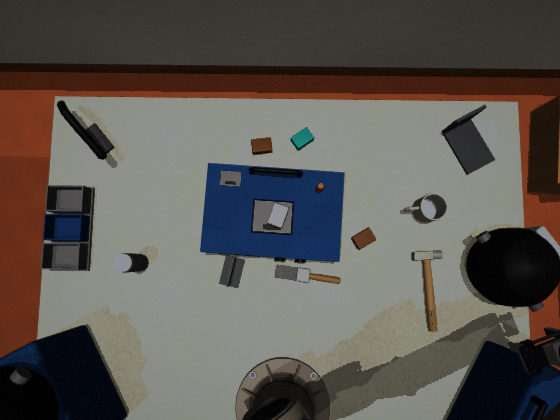

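View pics/scene0.png

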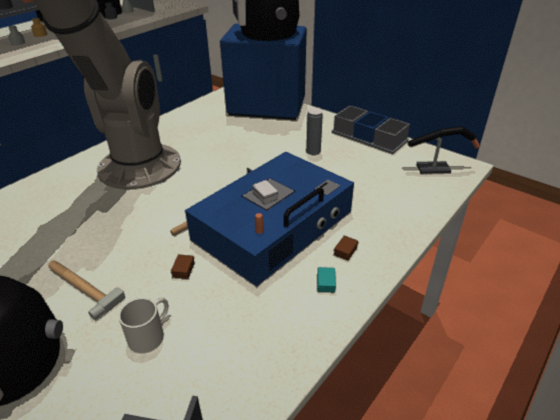

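The top view shows the blue console (corners about (208,163), (344,172), (339,263), (201,253)), with the grey hatch around (273,217). A silver tin lies on the hatch at (276,216). The look-alike blocks are brown (261,145), teal (302,138) and brown (364,238), all on the table. Only the silver one on the hatch matches the description. I'll measure it next and confirm in a crop.

```bash
cat > m.py <<'E'
from h import *
a=grab('top');c=a['color'];hsv=cv2.cvtColor(c,cv2.COLOR_RGB2HSV)
roi=np.zeros(c.shape[:2],np.uint8);roi[150:275,190:355]=1
hi=lambda m:max(cv2.findContours(m,cv2.RETR_EXTERNAL,cv2.CHAIN_APPROX_NONE)[0],key=cv2.contourArea)
grey=((hsv[:,:,1]<90)&(hsv[:,:,2]>50)).astype(np.uint8)*roi
roi2=np.zeros_like(roi);roi2[193:240,246:302]=1
tin=((hsv[:,:,2]>135)&(hsv[:,:,1]<70)).astype(np.uint8)*roi2
def rect(m,z):
    k=hi(m)[:,0].astype(float);w=np.array([ray(a,u,v,z)[:2] for u,v in k])
    (x,y),(p,q),t=cv2.minAreaRect((w*1000).astype(np.float32));return x,y,p,q,t,cv2.contourArea(hi(m))
blue=((hsv[:,:,0]>100)&(hsv[:,:,0]<130)&(hsv[:,:,1]>120)&(hsv[:,:,2]>70)).astype(np.uint8)*roi
print('blue',rect(blue,.11));print('hatch',rect(grey*roi2,.112));print('tin',rect(tin,.140))
big=cv2.resize(c[150:275,190:355][:,:,::-1],None,fx=4.8,fy=4.8,interpolation=cv2.INTER_CUBIC)
import sys;cv2.imwrite('pics/'+sys.argv[1],big)
E
python3 m.py c1.png
```

```text
blue (565.7988891601562, 36.38813781738281, 398.69293212890625, 259.075927734375, 86.63710021972656, 11581.0)
hatch (551.4221801757812, 36.920188903808594, 109.57331085205078, 89.28472900390625, 86.58584594726562, 1104.0)
tin (553.4317016601562, 21.309921264648438, 40.161834716796875, 58.27565002441406, 72.2682113647461, 266.0)
```

View pics/c1.png

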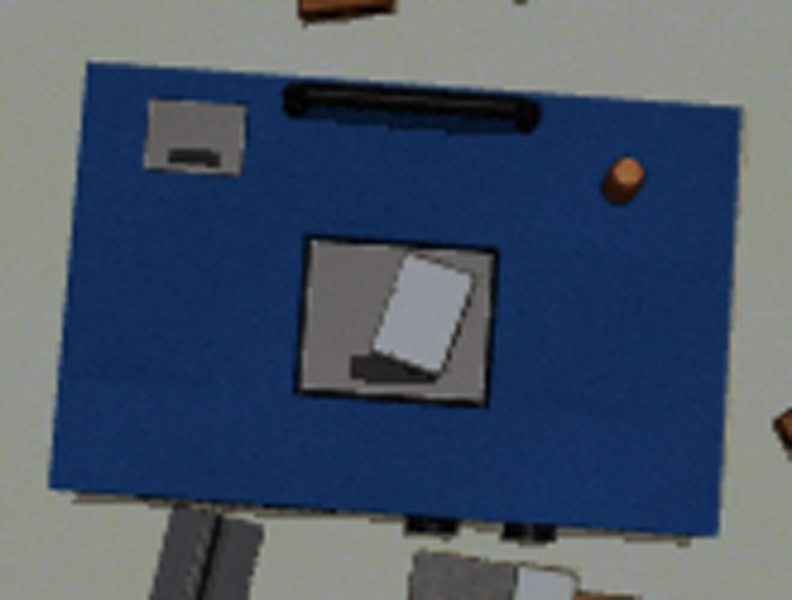

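The crop confirms it: the silver tin with its dark seam is at crop (425,312), on the grey hatch (300–495, 237–405). The dark pad at (390,368) is partly hidden. The smaller fuse cover is at (195,135) and the copper nozzle at (624,180).

The console is at about (0.566, 0.037) with a yaw of -0.059. I'll move to the tin's left (+y) side with two slightly opened fingers and push it toward -y.

Emit:
jog_arm --pt "0.5 -0.5 0 0 0.25" --pt "1 -1 0 0 0.25" --pt "1 -1 0 0 0.25"

```text
time_s: 0.52
position: [0.2869, -0.5252, 0.2306]
ee_rot: [[0.934, 0.357, 0.001], [0.357, -0.934, 0.001], [0.001, -0.001, -1.0]]
contact_force: [-0.4, -0.3, 0.5]
width: 0.0673
```

Emit:
jog_arm --pt "0.5 -0.5 0 0 0.25" --pt "1 -1 0 0 0.25" --pt "1 -1 0 0 0.25"

```text
time_s: 0.9
position: [0.3329, -0.4228, 0.2306]
ee_rot: [[0.934, 0.356, 0.001], [0.356, -0.934, 0.001], [0.001, -0.0, -1.0]]
contact_force: [-0.1, -0.6, 0.8]
width: 0.0375
```

Emit:
jog_arm --pt "0.5 -0.5 0 0 0.25" --pt "1 -1 0 0 0.25" --pt "1 -1 0 0 0.25"

```text
time_s: 1.27
position: [0.3793, -0.3203, 0.2307]
ee_rot: [[0.935, 0.356, 0.001], [0.356, -0.935, 0.0], [0.001, -0.0, -1.0]]
contact_force: [-1.1, -0.8, 0.7]
width: 0.0234
```

Emit:
jog_arm --pt "0.5 -0.5 0 0 0.25" --pt "1 -1 0 0 0.25" --pt "1 -1 0 0 0.25"

```text
time_s: 1.65
position: [0.4259, -0.2177, 0.2306]
ee_rot: [[0.935, 0.356, 0.001], [0.356, -0.935, 0.0], [0.001, -0.0, -1.0]]
contact_force: [0.0, -0.7, -0.0]
width: 0.0241
```

Emit:
jog_arm --pt "0.5 -0.5 0 0 0.25" --pt "1 -1 0 0 0.25" --pt "1 -1 0 0 0.25"

```text
time_s: 2.02
position: [0.4727, -0.1148, 0.2305]
ee_rot: [[0.935, 0.355, 0.001], [0.355, -0.935, 0.001], [0.001, -0.001, -1.0]]
contact_force: [-0.5, 0.2, 0.2]
width: 0.0236
```

Emit:
jog_arm --pt "0.5 -0.5 0 -0.2 0.25" --pt "1 -1 0 -0.4 0.25" --pt "1 -1 0 -0.6 0.25" --pt "1 -1 0 -0.75 0.25"

```text
time_s: 2.52
position: [0.5183, -0.0154, 0.2301]
ee_rot: [[0.58, 0.814, -0.001], [0.814, -0.58, -0.0], [-0.001, -0.0, -1.0]]
contact_force: [-0.6, 0.3, -0.0]
width: 0.0235
```

Emit:
jog_arm --pt "0 0 0 -0.2 0.25" --pt "0 0 0 -0.4 0.25" --pt "0 0 0 -0.6 0.25" --pt "0 0 0 -0.717 0.25" --pt "0 0 0 -0.717 0.25"

```text
time_s: 3.15
position: [0.5181, -0.0158, 0.2303]
ee_rot: [[0.062, 0.998, -0.0], [0.998, -0.062, -0.0], [-0.0, -0.0, -1.0]]
contact_force: [-0.0, -1.1, 0.4]
width: 0.0234
```

```bash
cat > g.py <<'E'
import sys
from h import *
C=np.array([.566,.0366]);t=-.0588;R=np.array([[np.cos(t),-np.sin(t)],[np.sin(t),np.cos(t)]])
s=env.observe();p=np.array(s['position']);E=np.array(s['ee_rot'])
print('t',s['time_s'],'pos',p,'con',R.T@(p[:2]-C)*1e3,'yaw toolx vs con y',np.degrees(np.arctan2(*(E[:2,0]@R)[::-1]))-90,'w',s['width'],'F',s['contact_force'])
if len(sys.argv)>1:
    x,y,z=map(float,sys.argv[1:4]);g=np.r_[C+R@np.array([x,y])/1e3,z/1e3]
    print('shift units',E.T@(g-p)/.08)
E
python3 g.py -12 37 200
```

```text
t 3.15 pos [ 0.51811833 -0.01582226  0.23026454] con [-44.71826764 -55.14547898] yaw toolx vs con y -0.19299804164123202 w 0.0233895716339606 F [-0.01006988 -1.0925497   0.4390689 ]
shift units [1.15329364 0.40524517 0.37782969]
```

Emit:
jog_arm --pt "0.5 0.2 0 0 0.25" --pt "1 0.4 0 0 0.25" --pt "1 0.4 0 0 0.25"

```text
time_s: 3.52
position: [0.5555, 0.0664, 0.2303]
ee_rot: [[0.059, 0.998, -0.0], [0.998, -0.059, 0.001], [0.001, -0.0, -1.0]]
contact_force: [-0.1, 0.3, 0.1]
width: 0.0237
```

Emit:
jog_arm --pt "0.16 0 0.2 0 0.25" --pt "0.16 0 0.4 0 0.25" --pt "0.16 0 0.4 0 0.25" --pt "0.16 0 0.4 0 0.25"

```text
time_s: 4.03
position: [0.5553, 0.0767, 0.1985]
ee_rot: [[0.06, 0.998, -0.0], [0.998, -0.06, -0.0], [-0.0, -0.0, -1.0]]
contact_force: [0.4, -0.2, 1.4]
width: 0.0234
```

```bash
python3 g.py -12 37 146; python3 -c "
from h import *
a=grab('top')['color'][150:275,190:355];b=grab('scene')['color'][130:290,160:380]
r=lambda i:cv2.resize(i[:,:,::-1],(400,int(400*i.shape[0]/i.shape[1])),interpolation=2)
a,b=r(a),r(b);h=min(len(a),len(b));cv2.imwrite('pics/d1.png',np.hstack([a[:h],b[:h]]))"
```

```text
t 4.025 pos [0.55531934 0.07670648 0.19849264] con [-13.01910396  39.4095028 ] yaw toolx vs con y -0.05336197815263688 w 0.023395522204829527 F [ 0.35894334 -0.23761548  1.41900048]
shift units [-0.03003286  0.01289862  0.65615887]
```

View pics/d1.png

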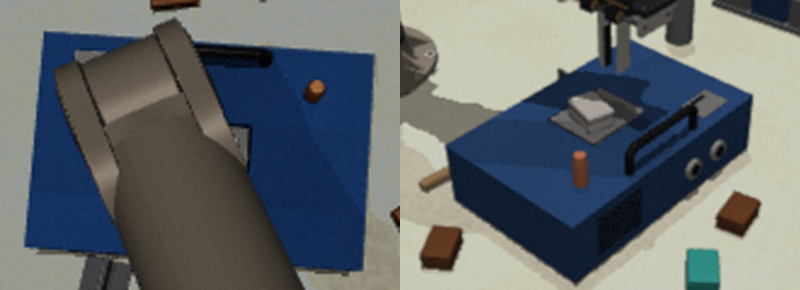

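The left crop shows the arm hiding the hatch. In the right crop the slightly opened fingers hover to the left (+y) of the tin, which sits undisturbed. Next I descend and push slowly toward -y.

Emit:
jog_arm --pt "0 0 0.25 0 0.25" --pt "0 0 0.5 0 0.25" --pt "0 0 0.65 0 0.25" --pt "0 0 0.65 0 0.25"

```text
time_s: 4.62
position: [0.5551, 0.0772, 0.1462]
ee_rot: [[0.059, 0.998, -0.001], [0.998, -0.059, 0.0], [-0.0, -0.001, -1.0]]
contact_force: [-0.1, -0.6, 0.3]
width: 0.0235
```

Emit:
jog_arm --pt "-0.09 0 0 0 0.25" --pt "-0.18 0 0 0 0.25" --pt "-0.27 0 0 0 0.25" --pt "-0.36 0 0 0 0.25" --pt "-0.45 0 0 0 0.25" --pt "-0.54 0 0 0 0.25"

```text
time_s: 5.38
position: [0.5529, 0.0337, 0.1466]
ee_rot: [[0.059, 0.998, 0.0], [0.998, -0.059, 0.0], [0.0, 0.0, -1.0]]
contact_force: [0.9, 1.3, 1.1]
width: 0.0233
```

```bash
python3 g.py -12 -82 146; python3 -c "
from h import *
b=grab('scene')['color'][130:290,160:380]
cv2.imwrite('pics/d2.png',cv2.resize(b[:,:,::-1],None,fx=3,fy=3,interpolation=2))"
```

```text
t 5.375 pos [0.55286118 0.0336852  0.14657977] con [-12.94482444  -3.68187694] yaw toolx vs con y -0.007776030496700059 w 0.023304168180777386 F [0.9202809  1.319878   1.07137241]
shift units [-0.97897634  0.01194145  0.00705634]
```

View pics/d2.png

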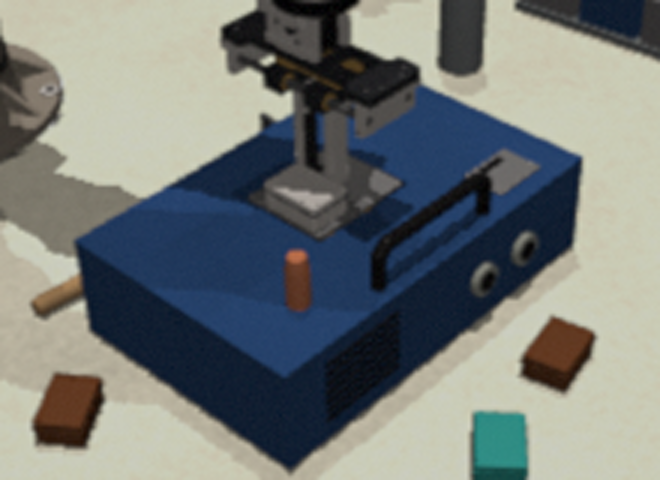

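The tin is against the fingers at about (305,195), flat and sliding, and the nozzle at (297,280) is well clear. I'll keep pushing.

Emit:
jog_arm --pt "-0.08 0 0 0 0.25" --pt "-0.16 0 0 0 0.25" --pt "-0.24 0 0 0 0.25" --pt "-0.32 0 0 0 0.25" --pt "-0.4 0 0 0 0.25" --pt "-0.48 0 0 0 0.25" --pt "-0.56 0 0 0 0.25" --pt "-0.56 0 0 0 0.25"

```text
time_s: 6.42
position: [0.5501, -0.0112, 0.1465]
ee_rot: [[0.06, 0.998, -0.0], [0.998, -0.06, -0.0], [-0.0, -0.0, -1.0]]
contact_force: [-0.4, 0.7, 0.3]
width: 0.0234
```

Emit:
jog_arm --pt "-0.08 0 0 0 0.25" --pt "-0.16 0 0 0 0.25" --pt "-0.24 0 0 0 0.25" --pt "-0.32 0 0 0 0.25" --pt "-0.38 0 0 0 0.25" --pt "-0.42 0 0 0 0.25" --pt "-0.42 0 0 0 0.25"

```text
time_s: 7.3
position: [0.5481, -0.0445, 0.1464]
ee_rot: [[0.059, 0.998, -0.0], [0.998, -0.059, -0.0], [-0.0, -0.0, -1.0]]
contact_force: [-0.3, 0.2, 0.9]
width: 0.0234
```

Emit:
jog_arm --pt "0.06 0 0 0 0.25" --pt "0.2 0 0 0 0.25" --pt "0.2 0 -0.3 0 0" --pt "0.2 0 -0.6 0 0" --pt "0.2 0 -0.6 0 0"

```text
time_s: 7.92
position: [0.55, -0.0271, 0.196]
ee_rot: [[0.058, 0.998, 0.003], [0.998, -0.058, -0.0], [0.0, 0.003, -1.0]]
contact_force: [-0.3, 0.4, -0.2]
width: 0.0008
```

```bash
python3 g.py -45 0 150; python3 -c "
from h import *
b=grab('scene')['color'][130:290,160:380]
cv2.imwrite('pics/d3.png',cv2.resize(b[:,:,::-1],None,fx=3,fy=3,interpolation=2))"
```

```text
t 7.925 pos [ 0.55004334 -0.02712028  0.1960412 ] con [-12.18449227 -64.54787219] yaw toolx vs con y 0.04133171234727229 w 0.0007653169335079479 F [-0.27974137  0.35399522 -0.16921551]
shift units [ 0.80707656 -0.41119842  0.57447724]
```

View pics/d3.png

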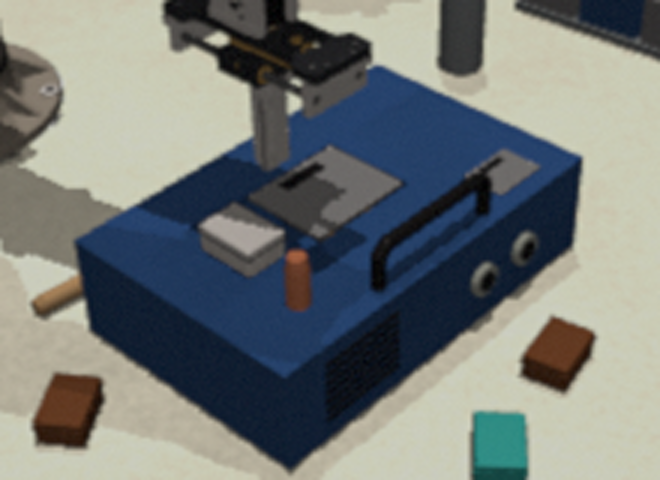

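The hatch is bare now, with its pad visible at (302,177). The tin sits flat at (242,238) on the console's top, well to the right, and the nozzle is upright at (297,280). I'll turn the closed fingers a quarter turn so their narrow 16 mm side lies along console x, and move over the pad.

Emit:
jog_arm --pt "0.4 -0.2 0 0.2 0" --pt "0.807 -0.411 0 0.4 0" --pt "0.807 -0.411 0 0.6 0" --pt "0.807 -0.411 0 0.8 0" --pt "0.807 -0.411 0 1 0" --pt "0.807 -0.411 0 1 0"

```text
time_s: 8.72
position: [0.5196, 0.0386, 0.1937]
ee_rot: [[0.747, 0.665, -0.001], [0.665, -0.747, -0.0], [-0.001, -0.001, -1.0]]
contact_force: [-0.6, 0.2, -0.3]
width: 0.0007
```

Emit:
jog_arm --pt "0 0 0 0.2 0" --pt "0 0 0 0.4 0" --pt "0 0 0 0.6 0" --pt "0 0 0 0.8 0" --pt "0 0 0 1 0" --pt "0 0 0 1 0"

```text
time_s: 9.48
position: [0.5198, 0.0384, 0.194]
ee_rot: [[0.999, -0.054, -0.001], [-0.054, -0.999, -0.0], [-0.001, 0.0, -1.0]]
contact_force: [-0.3, -0.9, -0.2]
width: 0.0005
```

```bash
python3 g.py -45 0 143
```

```text
t 9.475 pos [0.51981955 0.03840808 0.19402097] con [-46.20689194  -0.9088858 ] yaw toolx vs con y -89.75391031516135 w 0.000509013291893952 F [-0.34275962 -0.85724076 -0.22747494]
shift units [ 0.01558794 -0.01140965  0.63774917]
```

Emit:
jog_arm --pt "0.015 -0.011 0.3 0 0" --pt "0.015 -0.011 0.58 0 0" --pt "0.015 -0.011 0.6 0 0" --pt "0.015 -0.011 0.6 0 0"

```text
time_s: 9.98
position: [0.5215, 0.0391, 0.1469]
ee_rot: [[0.998, -0.056, 0.0], [-0.056, -0.998, 0.0], [0.0, -0.0, -1.0]]
contact_force: [-0.1, 0.3, 0.7]
width: 0.0004
```

```bash
python3 g.py -45 0 137; python3 -c "
from h import *
b=grab('scene')['color'][150:250,190:330]
cv2.imwrite('pics/d4.png',cv2.resize(b[:,:,::-1],None,fx=5,fy=5,interpolation=2))"
```

```text
t 9.975 pos [0.52153038 0.03910639 0.14693522] con [-44.54005294  -0.11124786] yaw toolx vs con y -89.85028543936765 w 0.00042546343706639203 F [-0.12491799  0.2916018   0.72213881]
shift units [-0.00575795 -0.00138147  0.12419   ]
```

View pics/d4.png

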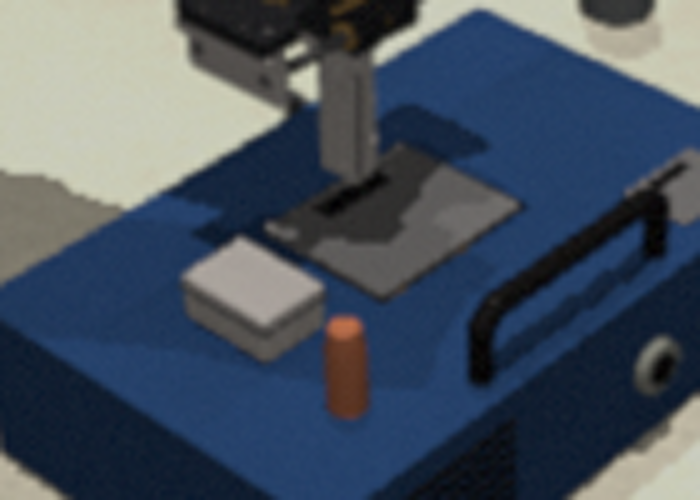

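The closed fingertips are just above the dark pad at (350,193), and the tin is flat and clear at (252,298). Next is a gentle press with force checks, going downward only.

Emit:
jog_arm --pt "0 0 0.06 0 0" --pt "0 0 0.1 0 0" --pt "0 0 0.12 0 0" --pt "0 0 0.135 0 0" --pt "0 0 0.15 0 0" --pt "0 0 0.165 0 0" --pt "0 0 0.165 0 0"

```text
time_s: 10.9
position: [0.5213, 0.039, 0.1333]
ee_rot: [[0.998, -0.059, -0.0], [-0.059, -0.998, 0.0], [-0.0, -0.0, -1.0]]
contact_force: [-2.8, -0.5, 4.5]
width: 0.0
```

Emit:
jog_arm --pt "0 0 0.012 0 0" --pt "0 0 0.025 0 0" --pt "0 0 0.025 0 0"

```text
time_s: 11.28
position: [0.5214, 0.039, 0.1314]
ee_rot: [[0.998, -0.059, 0.0], [-0.059, -0.998, 0.0], [0.0, -0.0, -1.0]]
contact_force: [-2.9, -0.5, 4.8]
width: 0.0005
```

Emit:
jog_arm --pt "0 0 0.008 0 0" --pt "0 0 0.015 0 0" --pt "0 0 0.015 0 0"

```text
time_s: 11.65
position: [0.5214, 0.039, 0.1305]
ee_rot: [[0.998, -0.059, 0.0], [-0.059, -0.998, -0.0], [0.0, -0.0, -1.0]]
contact_force: [-4.6, -0.3, 11.2]
width: 0.0004
```

The force has jumped to 11 N, which is the firm stop. Now I lift straight off and then move away.

Emit:
jog_arm --pt "0 0 -0.15 0 0" --pt "0 0 -0.45 0 0" --pt "0 0 -0.8 0 0" --pt "0 0 -1 0 0" --pt "0 0 -1 0 0"

```text
time_s: 12.28
position: [0.5218, 0.039, 0.211]
ee_rot: [[0.998, -0.059, 0.002], [-0.059, -0.998, 0.0], [0.002, -0.0, -1.0]]
contact_force: [-0.9, -0.0, -1.2]
width: 0.0002
```

Emit:
jog_arm --pt "0 0 -0.5 0 0" --pt "0 0 -1 0 0" --pt "0 0 -1 0 0"

```text
time_s: 12.65
position: [0.5223, 0.0392, 0.2917]
ee_rot: [[0.998, -0.059, 0.003], [-0.059, -0.998, 0.0], [0.003, -0.001, -1.0]]
contact_force: [-0.4, -0.2, -0.6]
width: 0.0003
```

Emit:
jog_arm --pt "0 0.5 0 0 0" --pt "0 1 0 0 0" --pt "0 1 0 0 0" --pt "0 1 0 0 0"

```text
time_s: 13.15
position: [0.5163, -0.0403, 0.2889]
ee_rot: [[0.998, -0.059, -0.002], [-0.059, -0.998, 0.0], [-0.002, -0.0, -1.0]]
contact_force: [0.3, -0.6, 0.2]
width: 0.0004
```

Emit:
jog_arm --pt "0 0.5 0 0 0" --pt "0 1 0 0 0" --pt "0 1 0 0 0" --pt "0 1 0 0 0"

```text
time_s: 13.65
position: [0.5121, -0.1192, 0.2896]
ee_rot: [[0.998, -0.057, -0.001], [-0.057, -0.998, 0.001], [-0.001, -0.001, -1.0]]
contact_force: [0.1, 0.1, -0.4]
width: 0.0004
```

Emit:
jog_arm --pt "0 0.5 0 0 0" --pt "0 1 0 0 0" --pt "0 1 0 0 0" --pt "0 1 0 0 0" --pt "0 1 0 0 0" --pt "0 1 0 0 0" --pt "0 1 0 0 0" --pt "0 1 0 0 0"

```text
time_s: 14.65
position: [0.5072, -0.2004, 0.2901]
ee_rot: [[0.998, -0.059, 0.0], [-0.059, -0.998, 0.0], [0.0, -0.0, -1.0]]
contact_force: [0.5, -0.3, 0.1]
width: 0.0002
```

```bash
python3 g.py; python3 -c "
from h import *
a=grab('top')['color'][140:285,190:375];b=grab('scene')['color'][130:290,160:380]
r=lambda i:cv2.resize(i[:,:,::-1],(400,int(400*i.shape[0]/i.shape[1])),interpolation=2)
a,b=r(a),r(b);h=min(len(a),len(b));cv2.imwrite('pics/d5.png',np.hstack([a[:h],b[:h]]))"
```

```text
t 14.65 pos [ 0.50723336 -0.20041887  0.2901245 ] con [ -44.73640014 -240.06273406] yaw toolx vs con y -89.99733585938532 w 0.0002076767459980471 F [ 0.50174145 -0.2518812   0.07382966]
```

View pics/d5.png

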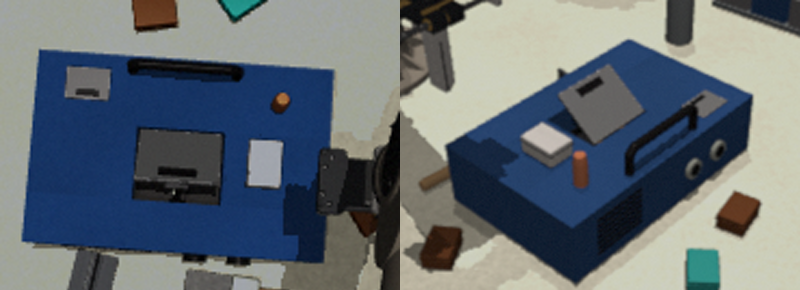

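Both views show the hatch standing open (left (178,165), right (600,100)). The tin is flat at (265,163), clear of it, the nozzle is upright, and the hand is away. I'll wait a second, check that nothing changes, and hand in.

Emit:
jog_arm --pt "0 0 0 0 0" --pt "0 0 0 0 0" --pt "0 0 0 0 0" --pt "0 0 0 0 0" --pt "0 0 0 0 0" --pt "0 0 0 0 0" --pt "0 0 0 0 0" --pt "0 0 0 0 0"

```text
time_s: 15.75
position: [0.5072, -0.2005, 0.2901]
ee_rot: [[0.998, -0.059, -0.0], [-0.059, -0.998, 0.0], [-0.0, -0.0, -1.0]]
contact_force: [-0.4, 0.4, -0.0]
width: 0.0006
```

```bash
python3 -c "
from h import *
b=grab('scene')['color'][130:290,160:380]
b=cv2.resize(b[:,:,::-1],(400,290),interpolation=2);o=cv2.imread('pics/d5.png')[:,400:]
d=cv2.absdiff(b[:len(o)],o);print(o.shape,'mean/max diff around hatch+tin',d[60:190,110:250].mean(),d[60:190,110:250].max())
print(env.job_done())"
```

```text
(290, 400, 3) mean/max diff around hatch+tin 0.9791208791208791 12
the job is handed in; nothing more can be done
None
```

The job is done and handed in at about 16 s of robot time. I pushed the tin off the hatch with two slightly opened fingers. It now lies flat on the console's top, by my estimate about 30 mm clear of the hatch's right edge.

I then pressed the hatch once on its pad. The push ran at about 5 N until the force rose to 11 N at the firm stop. After that I lifted the hand away, and the hatch sprang open.

- **Hatch:** the last pictures show it standing open. A comparison about 1 s later showed only image noise around the hatch and tin.
- **Contact:** the measured force was near zero at the end, with the hand away to the right, over the table.
- **Bystanders:** the nozzle is upright and the blocks look unmoved. I did not measure the bystanders' positions after the move.
- **Not checked:** I could not read the latch pin directly. No check failed or disagreed.

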